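Complete the soldering jig and close its keeper

TASK

The wooden soldering jig has three sockets and one of them is empty: plug the loose copper block upright into the empty socket, fully home so that its head rests on the wood like the other two. Then swing the jig's keeper bar across the tops of all three blocks to its stop. Leave the two seated blocks in their sockets and the dish, reel and tin where they are.

Things in the scene. Friction and masses are not known exactly. Their poses are not given: they have to be found in the camera images.
- jig: light wooden block fixed to the bench, 100 x 200 x 30 mm (x, y, z), z up; origin at the centre of its underside, on the bench. Three rectangular sockets in a row along its y at x = 0. A steel pivot post (18 mm thick) stands at y = +82 mm and carries the keeper bar; a thin steel stop post (10 mm thick, top 74 mm above the bench) stands at x = -14.5, y = -89 mm
- jig_hole0 (a point): centre of the mouth of a socket in the jig's top face, 30 mm above the bench, at y = -57 mm in the jig's frame. Socket 24 mm along the jig's x, 32 mm along its y, 22 mm deep, mouth chamfered 2 mm; axes as the jig. It may be empty or hold a plug
- jig_hole1 (a point): centre of the mouth of a socket in the jig's top face, 30 mm above the bench, at y = -11 mm in the jig's frame. Socket 24 mm along the jig's x, 32 mm along its y, 22 mm deep, mouth chamfered 2 mm; axes as the jig. It may be empty or hold a plug
- jig_hole2 (a point): centre of the mouth of a socket in the jig's top face, 30 mm above the bench, at y = +35 mm in the jig's frame. Socket 24 mm along the jig's x, 32 mm along its y, 22 mm deep, mouth chamfered 2 mm; axes as the jig. It may be empty or hold a plug
- plug_loose: loose copper plug, about 250 g, upright on the bench, z up. Shank 22 x 30 (x, y), 20 mm high; on it a wider head 28 x 36, 34 mm high; 54 mm in all. Origin: centre of the shank's lower end. Fits with its x along the jig's x, either way round; home, its shoulder rests on the jig, origin 10 mm above the bench. Heads in the jig stand 10 mm apart: grip it across its x (28 mm)
- plug_a: copper plug already seated in one of the three sockets, identical to plug_loose, its origin 10 mm above the bench and its head standing 34 mm above the jig's top; which socket varies from start to start; origin and axes as for plug_loose
- plug_b: copper plug already seated in one of the three sockets, identical to plug_loose, its origin 10 mm above the bench and its head standing 34 mm above the jig's top; which socket varies from start to start; origin and axes as for plug_loose
- keeper (a joint): angle of the keeper bar about the upright pivot at the jig's y = +82 mm, rad: at 0 the bar points along the jig's +x, away from the sockets; it grows as the bar swings to the jig's -y; at 1.571 it lies over the row of sockets against its stop. It stays where it is left (light friction)
- keeper_pin (a point): centre of the top of the upright round steel pin (12 mm thick, 26 mm high above the bar) near the free end of the keeper bar, 164 mm from the pivot axis, 101 mm above the bench. The flat aluminium bar is 18 mm wide, its underside 67 mm and its top 75 mm above the bench, so it passes 3 mm over seated plugs; it reaches 174 mm from the pivot
- flux_dish: white ceramic dish, 68 mm across, 22 mm high, bystander; origin at the centre of its underside
- solder_reel: white plastic reel standing on its flange, 52 mm across, 40 mm high, bystander; origin at the centre of its underside
- tin: steel tin, 60 mm across, 75 mm high, bystander; origin at the centre of its underside
There are look-alikes about, which are no part of the job. Leave any black or yellow look-alike of the plug_loose alone.

How it is judged:
By the outcome, as a careful person would: the job done as asked, in the order asked, and still so for the second after the job is handed in, with the robot touching nothing.
It also fails if it takes over 58 s, if anything falls off the work surface, if the arm or the gripper's body presses on something with over 40 N, if the wrist force passes 120 N, or if a joint passes its speed limit or range.

ROBOT

A 7-joint arm with a two-finger parallel gripper is mounted at the origin on the work surface. World frame = base frame: x ahead of the robot, y to its left, z up, the work surface at z = 0. Lengths are in m, angles in rad, forces in N, time in s.
With the tool pointing down it reaches from about 0.35 to 0.9 m from the base axis. Payload 19.9 kg.
Tool frame: the origin (TCP) lies on the centre line of the jaws, within the pads' length; the fingertips stand 11 mm ahead of it and the grasp point (between the pads) lies 8 mm behind it; z points along the fingers, y is the line along which they close (so a half turn about z gives the same grasp; the last joint's range is limited). The gripper opens to 94 mm and grips with 3 to 60 N. Pads are 16 mm wide; open, the fingers measure 119 mm over their backs; the gripper's body (75 mm by 177 mm) begins 78 mm behind the grasp point.
Start: joints at [-1.343, 0.417, -0.01, 1.614, 0.005, 1.111, -0.053], TCP at [0.167, 0.602, 0.216] pointing down, gripper open.
Joint ranges: [-2.81, 2.81], [-0.39, 2.02], [-1.27, 1.25], [0.06, 2.57], [-1.19, 4.33], [0.19, 2], [-2.82, 2.82]. Speed limits (rad/s): [1.89, 1.89, 2.39, 2.39, 3.01, 3.01, 3.01].

INTERFACE

Orientations are given as a unit quaternion [x, y, z, w].
In Python, from rig import robot gives the robot as it stands.
- The arm moves only by the shell command python3 -m inch 'ROWS'. ROWS is JSON, a list that holds one entry, the list of rows, each a list of 5 numbers: the shift along the tool's x, y, z in cm, then the turn about the tool's z in degrees, then the opening, from 0 (shut) to 1 (fully open). A call has 1 to 20 rows; each row is the pose to reach, as a shift and turn from the pose commanded when the call began, along the tool's axes at that moment; what a row does not reach only later rows make up. A row lasts 1/10 s, in which the tool goes at most 50 mm and 8.59 degrees, less where a joint would pass 70% of its speed; a pose out of reach is approached as far as the arm can. A call with a gripper value outside its range is refused whole. The fingers move at their own pace and stop on an object; the grip force is fixed at half the most. Time passes only in rows, so rows that repeat a pose let the fingers close. It gives the time, the measured TCP pose, the force, the opening and the grip force at its end, in the units of the state.
- robot.sense(): the state, without advancing time (a new reading comes with each control period).
- robot.capture(name): name is "scene" or "top"; returns (picture, depth): 480x640x3 uint8, red, green, blue; 480x640 float32, m along the optical axis (not along the pixel's ray), 0 where there is no reading.
- robot.calibration(name): a dict with "intrinsics" (3x3 intrinsics, pixels), "world_to_cam" (4x4, takes a point from world to camera coordinates). Camera axes: x right, y down, z forward; pixel columns grow to the right and rows downward; lengths in m; the calibration is good to about 2 mm. A picture is of the moment at which its call begins. calibration takes no time and is no camera call.
- robot.job_done(): hands the job in; it is judged then, once.
The state is a dict: "time_s": time; "joint_pos": joint angles; "qvel": joint speeds; "joint_efforts": joint torques, N m; "tool_pos": TCP position; "ee_rot": TCP orientation; "wrist_force": force on the tool from outside, world axes, zero at the start; "torque": the same for the moment, N m; "width": opening from 0.0 (shut) to 1.0 (fully open); "finger_force": force on a finger pad.
Only numpy, scipy, OpenCV 4.12 (cv2) and the standard library are available. Lean on these libraries where they do the work, as an engineer would, in place of code of your own. Each camera call takes 0.05 s, during which the arm holds its last target. There are 200 camera calls.

## Working session

There is one attempt and no reset: what is moved stays moved. The work goes in short steps, Python scripts to look and compute and a shell command to move; the robot and the scene stay as the last step left them, time stands still between calls to the robot, and variables do not carry over. Pictures are saved under pics/ and viewed, at most 10 in all, crops included, and the job is handed in when it is done.

```bash
mkdir -p pics; cat > h.py <<'E'
import numpy as np, cv2
from rig import robot
def grab(n,tag=None):
    im,d=robot.capture(n)
    np.savez(f'pics/{tag or n}.npz',im=im,d=d); cv2.imwrite(f'pics/{tag or n}.png',im[:,:,::-1]); return im,d
def ray(n,uv,z):
    c=robot.calibration(n);K=np.array(c['intrinsics']);T=np.array(c['world_to_cam']);R,t=T[:3,:3],T[:3,3]
    uv=np.atleast_2d(np.array(uv,float));o=-R.T@t
    d=(np.c_[uv,np.ones(len(uv))]@np.linalg.inv(K).T)@R
    return o+d*((z-o[2])/d[:,2])[:,None]
def cloud(n,d):
    c=robot.calibration(n);K=np.array(c['intrinsics']);T=np.array(c['world_to_cam'])
    v,u=np.mgrid[:d.shape[0],:d.shape[1]]
    p=np.stack([(u-K[0,2])/K[0,0]*d,(v-K[1,2])/K[1,1]*d,d],-1)
    return (p-T[:3,3])@T[:3,:3]
E
python3 - <<'E'
from h import *
for n in('scene','top'):
    grab(n,n+'0'); T=np.array(robot.calibration(n)['world_to_cam']); print(n,-T[:3,:3].T@T[:3,3])
s=robot.sense();print(s)
E
```

```text
scene [1.01462103 0.80644494 0.88043443]
top [0.41208288 0.02375567 1.06434764]
{'time_s': 0.1, 'joint_pos': array([-1.34251239,  0.41791022, -0.01032473,  1.6140585 ,  0.00472315,
        1.11068805, -0.05299445]), 'qvel': array([-0.00086886, -0.00104295, -0.00019452, -0.003562  ,  0.00027544,
       -0.00185639, -0.00011034]), 'joint_efforts': array([ 9.43251798e-04, -8.52575040e+01,  6.39180019e-01, -4.26701510e+01,
       -4.90506319e-02,  1.62539509e-02,  7.81859399e-06]), 'tool_pos': array([0.16650021, 0.60210599, 0.21591359]), 'ee_rot': array([ 1.34461713e-01,  9.90918653e-01, -5.19867574e-04, -2.28271296e-05]), 'wrist_force': array([ 0.37870006,  0.14288445, -0.5305923 ]), 'torque': array([0.00286802, 0.00654468, 0.0280895 ]), 'finger_force': 0.0, 'width': 0.9988798713572694}
```

View pics/top0.png

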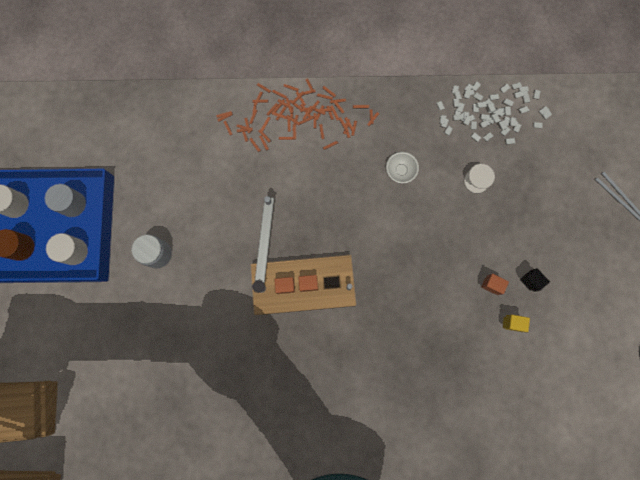

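View pics/scene0.png

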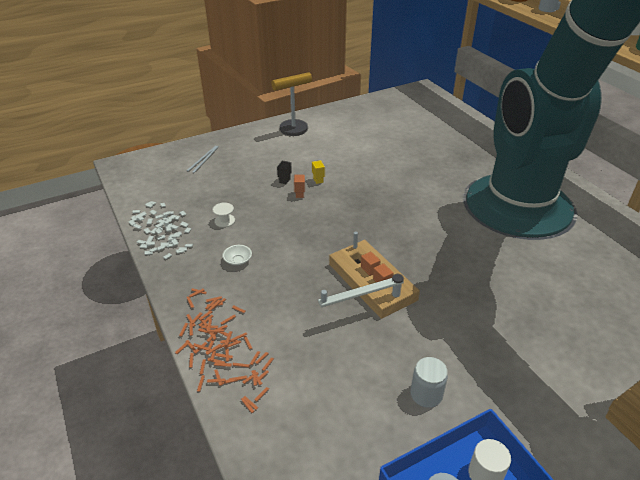

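The top view shows the jig around (303,285), with plugs at (285,285) and (308,283). The empty socket hole0 is at (332,283), the pivot at (260,286) and the bar's pin at (271,193). The loose plug is at (497,284), with a black look-alike at (536,280) and a yellow one at (519,323). Next I'll measure these.

```bash
cat > m.py <<'E'
from h import *
def rect(n,mask,z):
    cs,_=cv2.findContours(mask.astype(np.uint8),cv2.RETR_EXTERNAL,cv2.CHAIN_APPROX_NONE)
    out=[]
    for c in cs:
        if cv2.contourArea(c)<60: continue
        p=ray(n,c[:,0]+0.0,z)[:,:2]
        (x,y),(w,h),a=cv2.minAreaRect((p*1000).astype(np.float32))
        out.append((round(x,1),round(y,1),round(w,1),round(h,1),round(a,1),c[:,0].mean(0).round()))
    return out
E
python3 - <<'E'
from m import *
f=np.load('pics/top0.npz');im,d=f['im'],f['d'];P=cloud('top',d);Z=P[...,2]
hsv=cv2.cvtColor(im,cv2.COLOR_RGB2HSV)
for uv in[(497,283),(285,285),(308,282),(332,283),(345,265),(268,230),(349,284),(259,286),(271,193),(450,300),(536,280),(519,323)]:
    print(uv,P[uv[1],uv[0]].round(4),hsv[uv[1],uv[0]])
roi=np.zeros(Z.shape,bool);roi[250:345,240:570]=1
valid=d>0
print('plug',rect('top',roi&valid&(Z>.046)&(Z<.062),.054))
print('head',rect('top',roi&valid&(Z>.057)&(Z<.0665),.064))
wood=(hsv[...,0]>8)&(hsv[...,0]<22)&(hsv[...,1]>80)&roi
print('jigwood',rect('top',wood,.03)); print('jigz',rect('top',roi&valid&(Z>.02)&(Z<.09),.03))
r2=np.zeros(Z.shape,bool);r2[180:300,245:280]=1
print('bar',rect('top',r2&valid&(Z>.069)&(Z<.08),.075));print('pin',rect('top',r2&valid&(Z>.085),.101))
r3=np.zeros(Z.shape,bool);r3[270:296,318:345]=1
print('hole',rect('top',r3&(im.max(2)<60),.03))
cv2.imwrite('pics/c.png',cv2.resize(np.hstack([im[180:340,240:360],im[240:400,460:580]])[:,:,::-1],None,fx=3,fy=3,interpolation=cv2.INTER_NEAREST))
E
```

```text
(497, 283) [ 0.4928 -0.3098  0.0519] [  9 149 145]
(285, 285) [0.4929 0.0978 0.0612] [ 10 147 146]
(308, 282) [0.4979 0.0537 0.064 ] [  9 148 150]
(332, 283) [0.4999 0.007  0.0099] [15 28 36]
(345, 265) [ 0.5337 -0.019   0.0295] [ 16 127 145]
(268, 230) [0.5975 0.1293 0.0762] [ 43  11 168]
(349, 284) [ 0.4921 -0.0239  0.0767] [ 84   9 136]
(259, 286) [0.4898 0.1449 0.0826] [10 12 66]
(271, 193) [0.6902 0.1315 0.0008] [23 26 78]
(450, 300) [ 0.4639 -0.2306 -0.0016] [ 12  29 116]
(536, 280) [ 0.4973 -0.3832  0.0564] [36 67 19]
(519, 323) [ 0.4164 -0.345   0.0556] [ 23 179 179]
plug [(416.1, -345.8, 38.0, 28.3, 79.0, array([519., 323.])), (491.3, -309.2, 38.0, 29.1, 63.4, array([497., 284.])), (499.0, -387.6, 36.8, 29.5, 42.3, array([537., 279.]))]
head [(493.1, 99.2, 28.2, 36.1, 4.5, array([285., 284.])), (496.6, 53.5, 28.2, 35.9, 4.5, array([308., 283.]))]
jigwood [(492.9, -312.5, 45.5, 35.9, 62.2, array([494., 284.])), (496.5, 65.6, 102.3, 200.9, 4.8, array([304., 286.]))]
jigz [(416.4, -350.6, 46.8, 30.2, 79.1, array([517., 323.])), (492.1, -314.0, 43.8, 34.1, 62.1, array([496., 284.])), (499.6, -392.9, 41.7, 38.7, 42.1, array([536., 280.])), (509.0, 65.6, 126.7, 200.1, 4.5, array([300., 282.]))]
bar [(576.1, 136.5, 18.5, 171.9, 83.9, array([264., 244.]))]
pin []
hole [(500.3, 8.3, 29.6, 19.7, 89.3, array([331., 282.]))]
```

View pics/c.png

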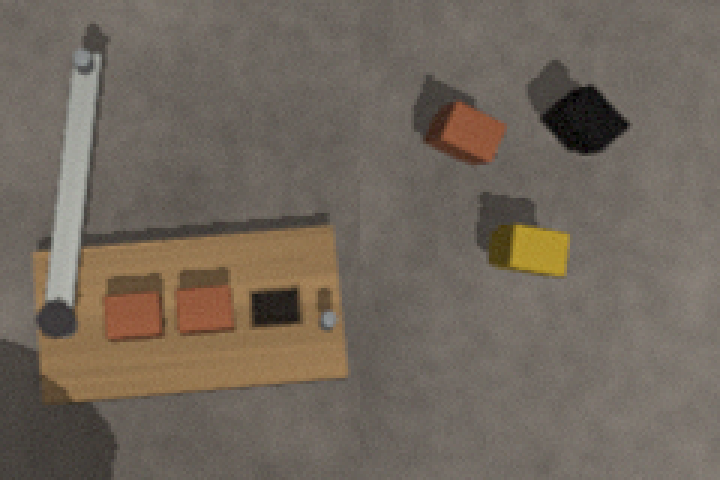

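```bash
cat > go.py <<'E'
import sys; from h import *
from scipy.spatial.transform import Rotation as R
# args: x y z(mm) yaw_of_tool_y(deg) -> shift cm in tool axes, turn deg
def go(*a,s=None):
    s=s or robot.sense();r=R.from_quat(s['ee_rot']).as_matrix();x,y,z,w=a
    ang=np.degrees(np.arctan2(r[1,1],r[0,1]))
    v=r.T@(np.array([x,y,z])/1000-s['tool_pos'])*100
    return v.round(2),round((ang-w+90)%180-90,1),round(ang,1)
if __name__=='__main__':
    s=robot.sense();print(s['time_s'],(s['tool_pos']*1000).round(1),s['wrist_force'].round(1),s['width'],s['finger_force'],s['joint_pos'].round(2))
    for a in sys.argv[1:]: print(a,*go(*map(float,a.split(','))))
E
python3 go.py 420,220,200,-26.6 491.3,-309.2,150,-26.6
```

```text
0.1 [166.5 602.1 215.9] [ 0.4  0.1 -0.5] 0.9988798713572694 0.0 [-1.34  0.42 -0.01  1.61  0.    1.11 -0.05]
420,220,200,-26.6 [-34.62 -30.07   1.63] -78.9 74.5
491.3,-309.2,150,-26.6 [-55.59 -79.17   6.68] -78.9 74.5
```

```bash
python3 -m inch '[[[-34.6,-30.1,1.6,50,0.6],[-34.6,-30.1,1.6,50,0.6],[-34.6,-30.1,1.6,50,0.6],[-34.6,-30.1,1.6,50,0.6],[-34.6,-30.1,1.6,50,0.6],[-34.6,-30.1,1.6,50,0.6],[-34.6,-30.1,1.6,101.1,0.6],[-34.6,-30.1,1.6,101.1,0.6],[-55.6,-79.2,6,101.1,0.6],[-55.6,-79.2,6,101.1,0.6],[-55.6,-79.2,6,101.1,0.6],[-55.6,-79.2,6,101.1,0.6],[-55.6,-79.2,6,101.1,0.6],[-55.6,-79.2,6,101.1,0.6],[-55.6,-79.2,6,101.1,0.6],[-55.6,-79.2,6,101.1,0.6],[-55.6,-79.2,6,101.1,0.6],[-55.6,-79.2,6,101.1,0.6],[-55.6,-79.2,6,101.1,0.6],[-55.6,-79.2,6,101.1,0.6]]]'; python3 go.py 491.3,-309.2,110,-26.6
```

```text
time_s: 2.1
tool_pos: [0.491, -0.312, 0.1559]
ee_rot: [0.851, 0.525, -0.0, -0.0]
wrist_force: [0.5, 1.4, 0.1]
width: 0.602
finger_force: 0.0
2.1 [ 491.  -312.   155.9] [0.5 1.4 0.1] 0.6016414401094047 0.0 [-0.03  0.49  0.71  1.8  -0.38  0.99  0.37]
491.3,-309.2,110,-26.6 [ 0.26 -0.1   4.59] -0.0 -26.6
```

```bash
python3 - <<'E'
from m import *
for n in('top','scene'):
    f=np.load(f'pics/{n}0.npz');P=cloud(n,f['d']);v=f['d']>0
    h=cv2.cvtColor(f['im'],cv2.COLOR_RGB2HSV);c=v&(h[...,0]<14)&(h[...,1]>110)
    for nm,xy,z in(('loose',(491,-309),.054),('h1',(496,54),.064),('h2',(493,99),.064)):
        m=c&(np.hypot(P[...,0]*1000-xy[0],P[...,1]*1000-xy[1])<30)&(abs(P[...,2]-z)<.006)
        print(n,nm,m.sum(),np.median(P[m][:,2]).round(4),rect(n,m,z))
E
```

```text
top loose 276 0.0543 [(491.6, -309.2, 36.0, 28.1, 62.1, array([497., 284.]))]
top h1 281 0.0647 [(496.9, 53.7, 34.4, 28.6, 89.8, array([308., 283.]))]
top h2 284 0.0646 [(493.6, 99.5, 28.6, 34.4, 0.2, array([284., 285.]))]
scene loose 93 0.0532 [(497.1, -303.7, 42.4, 26.4, 63.5, array([299., 179.]))]
scene h1 163 0.0634 [(501.2, 56.7, 31.5, 38.3, 3.9, array([370., 259.]))]
scene h2 182 0.0631 [(497.8, 102.2, 29.2, 38.9, 2.8, array([383., 271.]))]
```

```bash
python3 -m inch '[[[0.2,-0.1,5,-0.4,0.6],[0.2,-0.1,9,-0.4,0.6],[0.2,-0.1,11,-0.4,0.6],[0.2,-0.1,12,-0.4,0.6],[0.2,-0.1,12,-0.4,0.6],[0.2,-0.1,12,-0.4,0.6],[0.2,-0.1,12,-0.4,0.3],[0.2,-0.1,12,-0.4,0.1],[0.2,-0.1,12,-0.4,0.1],[0.2,-0.1,12,-0.4,0.1],[0.2,-0.1,12,-0.4,0.1],[0.2,-0.1,12,-0.4,0.1],[0.2,-0.1,12,-0.4,0.1]]]'; python3 go.py 491.3,-309.2,110,-26.6 
```

```text
time_s: 3.4
tool_pos: [0.4916, -0.307, 0.0369]
ee_rot: [0.849, 0.529, 0.0, 0.0]
wrist_force: [-0.4, 0.7, 6.0]
width: 0.296
finger_force: 30.0
3.4 [ 491.6 -307.    36.9] [-0.4  0.7  6. ] 0.29592078018391 29.96239811182022 [ 0.05  0.65  0.6   1.87 -0.51  0.78  0.47]
491.3,-309.2,110,-26.6 [-0.21  0.07 -7.31] 0.4 -26.2
```

```bash
python3 go.py 491.3,-309.2,140,-26.2 500.1,7.7,140,4.4
```

```text
3.4 [ 491.6 -307.    36.9] [-0.4  0.7  6. ] 0.29592078018391 29.96239811182022 [ 0.05  0.65  0.6   1.87 -0.51  0.78  0.47]
491.3,-309.2,140,-26.2 [ -0.21   0.07 -10.31] 0.0 -26.2
500.1,7.7,140,4.4 [ 28.62 -13.11 -10.32] -30.6 -26.2
```

```bash
python3 -m inch '[[[0,0,-3,0,0.1],[0,0,-7,0,0.1],[0,0,-10.3,0,0.1],[4,-1.8,-10.3,-5,0.1],[8,-3.6,-10.3,-10,0.1],[12,-5.4,-10.3,-15,0.1],[16,-7.3,-10.3,-20,0.1],[20,-9.1,-10.3,-25,0.1],[24,-11,-10.3,-28,0.1],[27,-12.4,-10.3,-30.6,0.1],[28.6,-13.1,-10.3,-30.6,0.1],[28.6,-13.1,-10.3,-30.6,0.1],[28.6,-13.1,-10.3,-30.6,0.1],[28.6,-13.1,-10.3,-30.6,0.1]]]'; python3 go.py 500.1,7.7,140,4.4
python3 - <<'E'
from h import *
im,d=grab('scene','s1');grab('top','t1')
cv2.imwrite('pics/s1c.png',cv2.resize(im[150:320,270:440,::-1],None,fx=3.5,fy=3.5,interpolation=cv2.INTER_NEAREST))
E
```

```text
time_s: 4.8
tool_pos: [0.4997, 0.0065, 0.1394]
ee_rot: [0.68, 0.733, -0.0, 0.0]
wrist_force: [0.1, 0.5, -3.0]
width: 0.295
finger_force: 30.0
4.8 [499.7   6.5 139.4] [ 0.1  0.5 -3. ] 0.2945292050484686 29.95123118162155 [-0.54  0.33  0.55  2.01 -0.22  0.86  0.21]
500.1,7.7,140,4.4 [ 0.12  0.05 -0.06] -0.0 4.4
```

View pics/s1c.png

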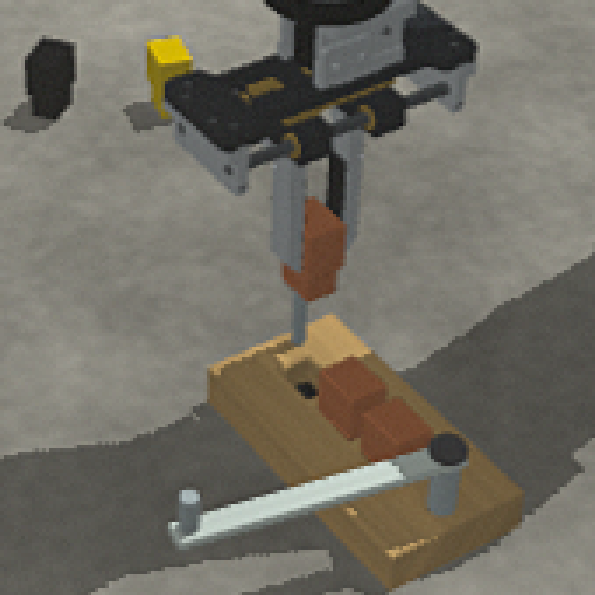

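The held plug hangs upright between the fingers at crop (315,255), above the empty socket at (300,380). I'll measure where its +y face is with the scene camera.

```bash
python3 - <<'E'
from m import *
f=np.load('pics/s1.npz');d=f['d'];P=cloud('scene',d)*1000;v=d>0
h=cv2.cvtColor(f['im'],cv2.COLOR_RGB2HSV);c=v&(h[...,0]<14)&(h[...,1]>110)
a=np.radians(4.4);ex=np.array([np.cos(a),np.sin(a)]);ey=np.array([-ex[1],ex[0]])
o=np.array([496.7,53.6])
Q=np.stack([(P[...,:2]-o)@ex,(P[...,:2]-o)@ey-11,P[...,2]],-1)
print('tcp',( (np.array([499.7,6.5])-o)@ex,(np.array([499.7,6.5])-o)@ey-11))
reg=lambda m:cv2.erode(m.astype(np.uint8),np.ones((3,3)))>0
for nm,vv,zz in(('held',(-57),(105,165)),('h1',-11,(36,58)),('h2',35,(36,58))):
    m=reg(c)&(abs(Q[...,1]-vv)<30)&(abs(Q[...,0])<30)&(Q[...,2]>zz[0])&(Q[...,2]<zz[1])
    q=Q[m]; 
    n=q[(q[:,1]>vv+10)&(q[:,1]<vv+26)&(abs(q[:,0])<11)]
    print(nm,len(q),len(n),'yface',np.percentile(n[:,1],[10,50,90]).round(1)if len(n) else'', 'u',np.percentile(q[:,0],[2,98]).round(1),'z',np.percentile(q[:,2],[1,99]).round(1), np.polyfit(n[:,0],n[:,1],1).round(3), np.polyfit(n[:,2],n[:,1],1).round(3))
E
```

```text
tcp (np.float64(-0.622307968092398), np.float64(-58.191341714268404))
held 195 71 yface [-46.6 -44.9 -43.5] u [-7.3 14.8] z [107.9 159.4] [ 5.0000e-03 -4.5056e+01] [ 2.2000e-02 -4.8197e+01]
h1 90 22 yface [4.2 6.3 7.7] u [-5.9 16.2] z [36.3 57.7] [-0.017  6.151] [0.    6.081]
h2 68 2 yface [50.3 50.5 50.7] u [-5.8 16.3] z [36.6 57.6] [ 0.058 50.439] [ 0.264 35.61 ]
```

```bash
python3 - <<'E'
from m import *
f=np.load('pics/s1.npz');d=f['d'];P=cloud('scene',d)*1000;v=d>0
h=cv2.cvtColor(f['im'],cv2.COLOR_RGB2HSV);c=v&(h[...,0]<14)&(h[...,1]>110)
a=np.radians(4.4);ex=np.array([np.cos(a),np.sin(a)]);ey=np.array([-ex[1],ex[0]]);o=np.array([496.7,53.6])
Q=np.stack([(P[...,:2]-o)@ex,(P[...,:2]-o)@ey-11,P[...,2]],-1)
q=Q[c&(abs(Q[...,1]+57)<30)&(abs(Q[...,0])<30)&(Q[...,2]>100)]
for z0 in range(100,160,6):
    s=q[(q[:,2]>=z0)&(q[:,2]<z0+6)&(abs(q[:,0])<10)]; print(z0,len(s),np.percentile(s[:,1],[10,50,90]).round(1)if len(s)>2 else'')
s=q[(q[:,2]>128)&(q[:,2]<154)];print('x range',np.percentile(s[:,0],[2,98]))
print(q[:,2].min(),q[:,2].max())
E
```

```text
100 6 [-59.9 -49.5 -47.5]
106 10 [-49.3 -48.6 -48.2]
112 15 [-50.1 -48.5 -46.4]
118 9 [-48.8 -47.3 -46.3]
124 16 [-46.8 -45.6 -43.5]
130 16 [-47.  -44.8 -44.1]
136 16 [-47.  -44.9 -43.1]
142 17 [-46.8 -45.6 -43.3]
148 16 [-54.8 -44.8 -43.3]
154 76 [-71.5 -56.5 -45.1]
x range [-9.65893811 16.38626851]
101.79985065142128 160.43241297484983
```

```bash
cat > chk.py <<'E'
from m import *
T=robot.sense()['tool_pos']*1000
ims=[robot.capture('scene') for _ in range(4)]
d=np.median([i[1] for i in ims],0);im=np.mean([i[0] for i in ims],0).astype(np.uint8)
P=cloud('scene',d)*1000
h=cv2.cvtColor(im,cv2.COLOR_RGB2HSV);c=(d>0)&(h[...,0]<14)&(h[...,1]>110)
a=np.radians(4.4);ex=np.array([np.cos(a),np.sin(a)]);ey=np.array([-ex[1],ex[0]]);o=np.array([496.7,53.6])
Q=np.stack([(P[...,:2]-o)@ex,(P[...,:2]-o)@ey-11,P[...,2]],-1)
print('tcp uv',((T[:2]-o)@ex).round(2),((T[:2]-o)@ey-11).round(2),T.round(1))
b=T[2]-37
for nm,vv,z0,z1 in(('held',-57,b+24,b+48),('h1',-11,46,58),('h2',35,46,58)):
    q=Q[c&(abs(Q[...,1]-vv)<28)&(abs(Q[...,0])<30)&(Q[...,2]>z0)&(Q[...,2]<z1)]
    s=q[abs(q[:,0])<9];s=s[s[:,1]>vv+8]
    print(nm,len(s),'yface med',np.median(s[:,1]).round(2) if len(s) else '','umin',np.percentile(q[:,0],[0,3,8]).round(1),'umax',np.percentile(q[:,0],[50,90,97,100]).round(1))
    t=Q[c&(abs(Q[...,1]-vv)<28)&(abs(Q[...,0])<30)&(abs(Q[...,2]-(b+54 if nm=='held' else 64))<2.5)]
    print('  top',len(t),t.mean(0).round(1) if len(t) else '',np.percentile(t[:,:2],[3,97],axis=0).round(1).tolist() if len(t) else '')
E
python3 - <<'E'
from go import *
a=np.radians(4.4);ex=np.array([np.cos(a),np.sin(a)]);ey=np.array([-ex[1],ex[0]]);o=np.array([496.7,53.6])
t=o+ex*0+ey*(-52.8+11);print(t,go(*t,97,4.4))
E
```

```text
[499.90685538  11.92319496] (array([0.54, 0.05, 4.25]), np.float64(-0.1), np.float64(4.3))
```

```bash
python3 -m inch '[[[0.5,0.1,1.5,0,0.1],[0.5,0.1,3,0,0.1],[0.5,0.1,4.2,0,0.1],[0.5,0.1,4.2,0,0.1],[0.5,0.1,4.2,0,0.1],[0.5,0.1,4.2,0,0.1]]]'; python3 chk.py
```

```text
time_s: 5.5
tool_pos: [0.5008, 0.0124, 0.0981]
ee_rot: [0.679, 0.734, 0.0, 0.0]
wrist_force: [0.5, 0.2, -3.0]
width: 0.295
finger_force: 30.0
tcp uv 0.97 -52.38 [500.8  12.4  98.1]
held 53 yface med -39.2 umin [-8.  -7.6 -6.3] umax [ 6.6 16.  16.5 17.2]
  top 90 [  1.5 -50.9 114.7] [[-8.8, -69.5], [15.4, -39.0]]
h1 20 yface med 6.04 umin [-9.4 -8.5 -4.9] umax [13.9 15.1 15.5 15.9]
  top 138 [ 2.9 -9.7 63.5] [[-10.1, -26.3], [15.0, 6.6]]
h2 13 yface med 51.93 umin [-8.8 -7.3 -4.6] umax [14.3 15.1 15.4 16.1]
  top 148 [ 2.8 35.1 63.5] [[-9.9, 18.2], [14.7, 51.3]]
```

```bash
python3 -m inch '[[[-0.1,-0.1,1,0,0.1],[-0.1,-0.1,2,0,0.1],[-0.1,-0.1,2.6,0,0.1],[-0.1,-0.1,2.8,0,0.1],[-0.1,-0.1,3,0,0.1],[-0.1,-0.1,3.2,0,0.1],[-0.1,-0.1,3.4,0,0.1]]]'; python3 go.py 500,11.5,47,4.4
```

```text
time_s: 6.4
tool_pos: [0.4997, 0.0115, 0.0635]
ee_rot: [0.679, 0.734, 0.0, 0.0]
wrist_force: [0.3, -0.0, -3.5]
width: 0.296
finger_force: 30.0
6.4 [499.7  11.5  63.5] [ 0.3 -0.  -3.5] 0.29619559894415837 29.951387643814087 [-0.49  0.45  0.49  2.06 -0.32  0.71  0.28]
500,11.5,47,4.4 [-0.    0.03  1.65] 0.0 4.4
```

```bash
python3 -m inch '[[[0,0,0.3,0,0.1],[0,0,0.6,0,0.1],[0,0,0.9,0,0.1],[0,0,1.2,0,0.1],[0,0,1.4,0,0.1],[0,0,1.6,0,0.1],[0,0,1.7,0,0.1],[0,0,1.7,0,0.1]]]'; python3 chk.py
```

```text
time_s: 7.2
tool_pos: [0.4996, 0.0115, 0.0467]
ee_rot: [0.679, 0.734, 0.0, -0.0]
wrist_force: [-2.1, 0.9, 4.9]
width: 0.299
finger_force: 30.0
tcp uv -0.34 -53.18 [499.6  11.5  46.7]
held 23 yface med -40.21 umin [-10.4  -7.4  -4.8] umax [10.9 15.  15.2 16.1]
  top 83 [ -0.4 -51.6  63.7] [[-10.1, -69.4], [13.0, -39.6]]
h1 18 yface med 6.18 umin [-10.1  -9.2  -5.3] umax [14.3 15.3 15.8 16.2]
  top 137 [  2.6 -10.3  63.5] [[-9.9, -27.0], [14.7, 5.6]]
h2 12 yface med 52.04 umin [-9.2 -7.1 -3.5] umax [14.2 15.1 15.7 16.1]
  top 146 [ 2.5 35.3 63.4] [[-10.0, 19.1], [14.5, 51.5]]
```

```bash
python3 -m inch '[[[0,0,0.1,0,0.1],[0,0,0.1,0,0.1],[0,0,0,0,0.5],[0,0,0,0,0.5],[0,0,0,0,0.5],[0,0,0,0,0.5],[0,0,-2,0,0.5],[0,0,-6,0,0.5],[0,0,-11,0,0.5],[0,0,-11,0,0.5],[0,0,-11,0,0.5]]]'; python3 chk.py; python3 - <<'E'
from m import *
f,d=grab('top','t2');P=cloud('top',d);Z=P[...,2]
# pin seen in scene
s=np.load('pics/s1.npz');Q=cloud('scene',s['d'])
m=(s['d']>0)&(Q[...,2]>.08)&(Q[...,2]<.105)&(np.hypot(Q[...,0]-.6526,Q[...,1]-.1287)<.03)
v,u=np.nonzero(m);print(m.sum(),Q[m].mean(0),u.min(),u.max(),v.min(),v.max())
e=m&(Q[...,2]>.097);print(e.sum(),Q[e].mean(0))
t=np.load('pics/top0.npz');Q=cloud('top',t['d']);m=(t['d']>0)&(Q[...,2]>.08)&(np.hypot(Q[...,0]-.6526,Q[...,1]-.1287)<.03);print(m.sum(),Q[m].mean(0))
E
python3 go.py 652.6,128.7,150,84
```

```text
time_s: 8.5
tool_pos: [0.5, 0.0119, 0.1572]
ee_rot: [0.679, 0.734, 0.001, 0.0]
wrist_force: [0.2, -0.6, -0.3]
width: 0.502
finger_force: 0.0
tcp uv 0.1 -52.87 [500.   11.9 157.2]
61 [0.65527477 0.13097971 0.0938492 ] 321 326 290 300
28 [0.6545352  0.1298901  0.10022236]
46 [0.65096428 0.12774015 0.09739093]
8.75 [499.   11.4 155.5] [0.2 0.3 0.4] 0.49945143193618036 0.0 [-0.57  0.3   0.57  2.   -0.2   0.9   0.19]
652.6,128.7,150,84 [10.51 16.22  0.51] -79.6 4.4Traceback (most recent call last):
  File "chk.py", line 14, in <module>
    print(nm,len(s),'yface med',np.median(s[:,1]).round(2) if len(s) else '','umin',np.percentile(q[:,0],[0,3,8]).round(1),'umax',np.percentile(q[:,0],[50,90,97,100]).round(1))
                                                                                    ~~~~~~~~~~~~~^^^^^^^^^^^^^^^^
    return _quantile_unchecked(
        a, q, axis, out, overwrite_input, method, keepdims, weights)
    return _ureduce(a,
                    func=_quantile_ureduce_func,
    ...<5 lines>...
                    overwrite_input=overwrite_input,
                    method=method)
    r = func(a, **kwargs)
    result = _quantile(arr,
                       quantiles=q,
    ...<2 lines>...
                       out=out,
                       weights=wgt)
    slices_having_nans = np.isnan(arr[-1, ...])
                                  ~~~^^^^^^^^^
IndexError: index -1 is out of bounds for axis 0 with size 0
```

```bash
python3 -m inch '[[[3,4.5,0.5,-8,0.4],[6,9,0.5,-16,0.4],[9,13.5,0.5,-24,0.4],[10.5,16.2,0.5,-32,0.4],[10.5,16.2,0.5,-40,0.4],[10.5,16.2,0.5,-48,0.4],[10.5,16.2,0.5,-56,0.4],[10.5,16.2,0.5,-64,0.4],[10.5,16.2,0.5,-72,0.4],[10.5,16.2,0.5,-79.6,0.4],[10.5,16.2,0.5,-79.6,0.4],[10.5,16.2,0.5,-79.6,0.4],[10.5,16.2,0.5,-79.6,0.4]]]'; python3 go.py 652.6,128.7,94,84; python3 - <<'E'
from m import *
im,d=grab('top','t3');P=cloud('top',d);Z=P[...,2]
roi=np.zeros(Z.shape,bool);roi[265:300,272:345]=1
print(rect('top',roi&(d>0)&(Z>.057)&(Z<.0685),.064))
im,d=grab('scene','s3')
cv2.imwrite('pics/s3c.png',cv2.resize(im[200:330,270:430,::-1],None,fx=4,fy=4,interpolation=cv2.INTER_NEAREST))
E
```

```text
time_s: 10.05
tool_pos: [0.6528, 0.1287, 0.151]
ee_rot: [0.054, 0.999, -0.0, -0.0]
wrist_force: [0.0, 0.2, -0.0]
width: 0.402
finger_force: 0.0
10.05 [652.8 128.7 151. ] [ 0.   0.2 -0. ] 0.40232659669083576 0.0 [-0.38  0.56  0.19  1.57 -0.12  1.03  1.31]
652.6,128.7,94,84 [0.02 0.   5.7 ] -0.1 83.9
[(496.7, 51.8, 28.4, 32.5, 4.6, array([309., 282.])), (500.2, 7.4, 28.4, 35.8, 4.2, array([332., 281.]))]
```

View pics/s3c.png

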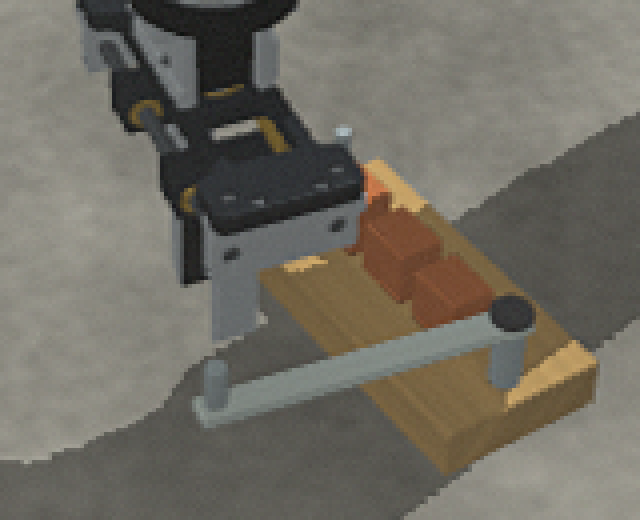

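The new plug is seated at (500.2, 7.4) mm, top about 64 mm, level with its neighbours. In the crop, the gripper is over the pin at (215,370). Next I'll lower the fingers to straddle it.

```bash
python3 -m inch '[[[0,0,3,0,0.4],[0,0,5,0,0.4],[0,0,5.6,0,0.4],[0,0,5.6,0,0.4],[0,0,5.6,0,0.22],[0,0,5.6,0,0.22],[0,0,5.6,0,0.22],[0,0,5.6,0,0.22]]]'; python3 - <<'E'
from go import *
s=robot.sense();print(s['wrist_force'],s['finger_force'],s['width'],s['tool_pos'])
im,d=grab('scene','s4')
cv2.imwrite('pics/s4c.png',cv2.resize(im[200:330,270:430,::-1],None,fx=4,fy=4,interpolation=cv2.INTER_NEAREST))
p=np.array([489.5,146.1])
for k in range(0,86,8):
    a=np.radians(-6.1-k); t=p+164*np.array([np.cos(a),np.sin(a)]); print(k,*go(*t,94.5,84-k,s=s)[:2])
E
```

```text
time_s: 10.95
tool_pos: [0.6532, 0.1288, 0.096]
ee_rot: [0.052, 0.999, 0.0, 0.0]
wrist_force: [0.6, -0.5, -0.2]
width: 0.22
finger_force: 0.0
[ 0.6016821  -0.48302626 -0.18523623] 0.0 0.22045735637397387 [0.65317193 0.12880013 0.09602807]
0 [ 0.06 -0.02  0.15] 0.0
8 [ 0.22 -2.3   0.15] 8.0
16 [ 0.7  -4.54  0.15] 16.0
24 [ 1.49 -6.69  0.15] 24.0
32 [ 2.57 -8.7   0.15] 32.0
40 [  3.92 -10.55   0.15] 40.0
48 [  5.51 -12.19   0.15] 48.0
56 [  7.32 -13.6    0.14] 56.0
64 [  9.3  -14.74   0.14] 64.0
72 [ 11.43 -15.59   0.14] 72.0
80 [ 13.65 -16.14   0.14] 80.0
```

View pics/s4c.png

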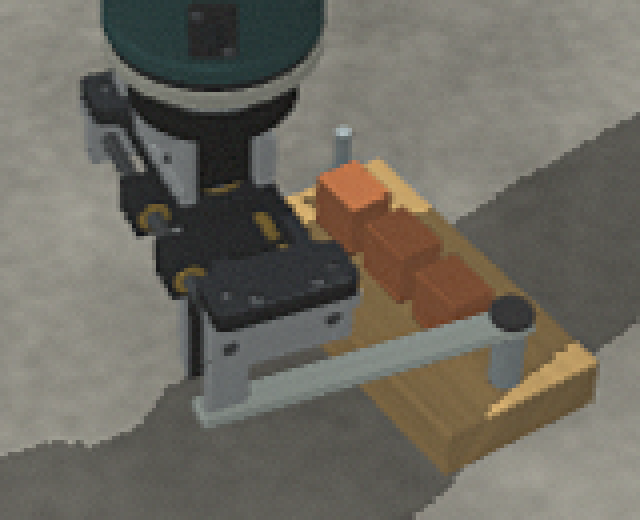

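The fingers straddle the pin at crop (225,375), and all three heads are level. Now I'll swing the bar.

```bash
python3 -m inch '[[[0.1,-1.1,0,4,0.22],[0.2,-2.3,0,8,0.22],[0.4,-3.4,0,12,0.22],[0.7,-4.5,0,16,0.22],[1.1,-5.6,0,20,0.22],[1.5,-6.7,0,24,0.22],[2,-7.7,0,28,0.22],[2.6,-8.7,0,32,0.22],[3.2,-9.7,0,36,0.22],[3.9,-10.6,0,40,0.22],[4.7,-11.4,0,44,0.22],[5.5,-12.2,0,48,0.22],[6.4,-12.9,0,52,0.22],[7.3,-13.6,0,56,0.22],[8.3,-14.2,0,60,0.22],[9.3,-14.7,0,64,0.22],[10.4,-15.2,0,68,0.22],[10.9,-15.4,0,70,0.22],[10.9,-15.4,0,70,0.22]]]'; python3 - <<'E'
from go import *
s=robot.sense();print(s['tool_pos'],s['wrist_force'],s['finger_force'],s['width'])
p=np.array([489.5,146.1])
for k in (72,75,78,80,82,84):
    a=np.radians(-6.1-k); t=p+164*np.array([np.cos(a),np.sin(a)]); print(k,*go(*t,94.5,84-k,s=s)[:2])
E
```

```text
time_s: 12.9
tool_pos: [0.5283, -0.0131, 0.0957]
ee_rot: [0.615, 0.788, 0.0, 0.0]
wrist_force: [0.2, -0.0, 0.1]
width: 0.219
finger_force: 0.0
[ 0.52832605 -0.01310235  0.09567326] [ 0.16029298 -0.03804138  0.08635178] 0.0 0.21873033368564054
72 [-0.   -0.52  0.12] 2.0
75 [ 0.05 -1.37  0.12] 5.0
78 [ 0.15 -2.23  0.12] 8.0
80 [ 0.24 -2.79  0.12] 10.0
82 [ 0.35 -3.35  0.12] 12.0
84 [ 0.48 -3.91  0.12] 14.0
```

```bash
python3 -m inch '[[[0,-0.8,0,3,0.22],[0.1,-1.6,0,6,0.22],[0.2,-2.2,0,8,0.22],[0.2,-2.6,0,9.5,0.22],[0.3,-2.9,0,9.5,0.22],[0.3,-3.1,0,9.5,0.22],[0.3,-3.2,0,9.5,0.22],[0.3,-3.3,0,9.5,0.22],[0.3,-3.4,0,9.5,0.22],[0.3,-3.4,0,9.5,0.22]]]'; python3 go.py 502.1,-17.4,94.5,4.4
```

```text
time_s: 13.9
tool_pos: [0.497, -0.0179, 0.096]
ee_rot: [0.678, 0.735, 0.001, 0.002]
wrist_force: [14.6, 4.2, -9.9]
width: 0.222
finger_force: 7.0
13.9 [497.  -17.9  96. ] [14.6  4.2 -9.9] 0.22233548366881908 7.01762393116951 [-0.49  0.4   0.56  2.05 -0.3   0.77  0.33]
502.1,-17.4,94.5,4.4 [0.   0.51 0.15] 0.2 4.6
```

```bash
python3 -m inch '[[[0,0.3,0,0,0.22],[0,0.6,0,0,0.3],[0,0.6,0,0,0.35],[0,0.6,0,0,0.35],[0,0.6,-2,0,0.35],[0,0.6,-6,0,0.35],[-4,0.6,-10,0,0.35],[-8,0.6,-12,0,0.35],[-13,0.6,-12,0,0.35],[-18,0.6,-12,0,0.35],[-22,0.6,-12,0,0.35],[-22,0.6,-12,0,0.35],[-22,0.6,-12,0,0.35]]]'; python3 - <<'E'
from m import *
im,d=grab('top','t5');im2,d2=grab('scene','s5')
P=cloud('top',d);Z=P[...,2];roi=np.zeros(Z.shape,bool);roi[255:315,245:365]=1
print(rect('top',roi&(d>0)&(Z>.0705)&(Z<.082),.075))
a=cv2.resize(im[230:330,240:370,::-1],None,fx=3,fy=3,interpolation=0);b=cv2.resize(im2[210:310,300:430,::-1],None,fx=3,fy=3,interpolation=0)
cv2.imwrite('pics/f.png',np.hstack([a,b]))
E
```

```text
time_s: 15.2
tool_pos: [0.5177, -0.238, 0.2151]
ee_rot: [0.679, 0.734, -0.0, -0.0]
wrist_force: [-0.3, 0.9, -0.0]
width: 0.353
finger_force: 0.0
[(495.2, 64.0, 26.9, 186.7, 1.9, array([304., 283.]))]
```

View pics/f.png

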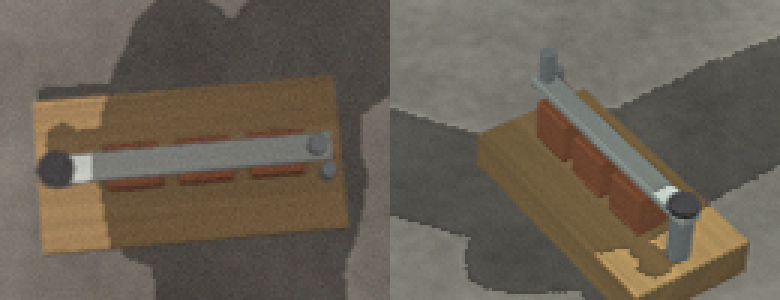

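The bar lies over all three heads, with its pin at crop (318,145) and the stop post at (328,170). There may be a small gap between bar and stop, so I'll check the bar's angle.

```bash
python3 - <<'E'
from m import *
f=np.load('pics/t5.npz');im,d=f['im'],f['d'];P=cloud('top',d);Z=P[...,2]
roi=np.zeros(Z.shape,bool);roi[260:300,330:360]=1
m=roi&(d>0)&(Z>.09);v,u=np.nonzero(m);print('pin',m.sum(),u.mean(),v.mean(),ray('top',[[u.mean(),v.mean()]],.101))
r2=np.zeros(Z.shape,bool);r2[265:300,275:335]=1
m=r2&(d>0)&(Z>.0705)&(Z<.082);v,u=np.nonzero(m);p=ray('top',np.c_[u,v],.075)
k=np.polyfit(p[:,1],p[:,0],1);print('bar dx/dy',k,'angle from -y deg',np.degrees(np.arctan(-k[0])), 'x at pivot',np.polyval(k,.1461), 'at y=-.0174',np.polyval(k,-.0174))
print('post',ray('top',[[349.3,286.7]],.074),'pivot',ray('top',[[240+56/3,230+168/3]],.083))
E
```

```text
pin 33 345.5151515151515 277.6060606060606 [[ 0.50197606 -0.01653583  0.101     ]]
bar dx/dy [-0.0803516   0.50104025] angle from -y deg 4.5939379564630185 x at pivot 0.48930088102306135 at y=-.0174 0.5024383681115925
post [[ 0.48723926 -0.02447123  0.074     ]] pivot [[0.48979885 0.14550284 0.083     ]]
```

```bash
python3 -c "
from rig import robot
print(robot.job_done())"
```

```text
the job is handed in; nothing more can be done
None
```

The loose copper plug is fully seated in the empty socket (hole0) and the keeper bar is swung to its stop over all three blocks. I handed the job in at about 15 s; the other two plugs stayed in their sockets and the arm went nowhere near the dish, reel or tin.

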